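Start a timed settling check: wind the timer, draw the vial and hold it aslant

ROBOT

A 6-joint arm with a two-finger parallel gripper is mounted at the origin on a cart in front of the work surface, level with it; the furniture and walls round the work are solid. World frame = base frame: x ahead of the robot, y to its left, z up, the work surface at z = 0. Lengths are in mm, angles in degrees, forces in N, time in s.
With the tool pointing down it reaches from about 300 to 850 mm from the base axis. Payload 4.2 kg.
Tool frame: the origin (TCP) lies at the very end of the fingers, on their centre line; the grasp point (between the pads) lies 19 mm behind it (env.grip_depth is the distance from the TCP to the grasp point, in mm); z points along the fingers, y is the line along which they close (so a half turn about z gives the same grasp; the last joint's range is limited). The gripper opens to 91 mm and grips with 3 to 60 N. Pads are 32 mm wide; open, the fingers measure 118 mm over their backs; the gripper's body (76 mm by 178 mm) begins 60 mm behind the grasp point.
Start: joints at [66.119, 18.312, 89.639, -0, 72.044, -1.146], TCP at [222.223, 530.339, 213.976] pointing down, gripper open.
Joint ranges: [-177.97, 177.97], [-48.28, 115.42], [12.27, 149.76], [-77.06, 257.06], [2.81, 150.46], [-146.56, 146.56]. Speed limits (degrees/s): [147.25, 147.25, 180, 180, 180, 180].

INTERFACE

Orientations are given as [roll, pitch, yaw] about the fixed x, y, z axes, in that order (R = Rz(yaw) Ry(pitch) Rx(roll)).
In Python, from workcell import env, cams gives the robot as it stands.
- The arm moves only by the tool apply_moves, never from a script. Its argument "deltas" is a list of rows, each a list of 5 numbers: the shift along the tool's x, y, z in m, then the turn about the tool's z in rad, then the opening, from -1 (shut) to 1 (fully open), so that 0 is half open. In form: [[tx, ty, tz, roll, gripper], ...]. A call has 1 to 5 rows; each row is the pose to reach, as a shift and turn from the pose commanded when the call began, along the tool's axes at that moment; what a row does not reach only later rows make up. A row lasts 1/10 s, in which the tool goes at most 50 mm and 8.59 degrees, less where a joint would pass 70% of its speed; a pose out of reach is approached as far as the arm can. A call with a gripper value outside its range is refused whole. The fingers move at their own pace and stop on an object; "grip_force" is the grip in N (left out, the last holds). Time passes only in rows, so rows that repeat a pose let the fingers close. It gives the time, the measured TCP pose, the force, the opening and the grip force at its end, in the units of the state.
- env.state(): the state, without advancing time (a new reading comes with each control period).
- cams.grab_frame(name): name is "scene" or "top" or "wrist"; returns the picture (420x560x3 uint8, blue, green, red); there is no depth.
- cams.get_calibration(name): a dict with "mtx" (3x3 intrinsics, pixels), "k1" (the pictures are not rectified: a ray, as slopes to the right and down, at radius r is drawn at 1 + k1 r^2 times it, then the intrinsics apply), "eye" and "attitude" of the camera in the world; the wrist camera has in their place "tool_from_camera" (4x4, takes a point from camera to tool coordinates, whose origin is the TCP and whose axes are the flange's). Camera axes: x right, y down, z forward; pixel columns grow to the right and rows downward; lengths in mm; the calibration is good to about 2 mm. A picture is of the moment at which its call begins: read the wrist's pose just before it. get_calibration takes no time and is no camera call.
- env.job_done(): hands the job in; it is judged then, once.
The state is a dict: "time_s": time; "qpos": joint angles; "qvel": joint speeds; "effort": joint torques, N m; "ee_pos": TCP position; "ee_rot": TCP orientation; "force": force on the tool from outside, world axes, zero at the start; "torque": the same for the moment, N m; "gripper_width": finger opening in mm; "gripper_force": force on a finger pad.
Only numpy, scipy, OpenCV 4.12 (cv2) and the standard library are available. Lean on these libraries where they do the work, as an engineer would, in place of code of your own. Each camera call takes 0.05 s, during which the arm holds its last target. There are 200 camera calls.

TASK

Start a timed settling check: turn the green winged key of the clockwork timer clockwise, in as many partial turns as you need, until it is wound right up to its stop. Then draw the blue-capped vial up out of its rack and finish while still holding it in the gripper, steady, leaning about 40 degrees from upright (cap end higher) and raised some 20 cm above the worktop. Leave the red-capped vial in the rack, and do not disturb the petri dish or the white jar.

Things in the scene. Friction and masses are not known exactly. Their poses are not given: they have to be found in the camera images.
- timer: clockwork bench timer, fixed to the worktop: squat round white case with a black rubber foot, 90 mm across the foot (86 mm above it), its flat top 50 mm above the worktop; origin at the centre of the underside, z up
- timer_key_grip (a point): middle of the key's green wing, 74 mm above the worktop on the timer's upright axis. The wing is an upright bar 36 mm long (point's x), 8 mm thick (y), 26 mm tall, from 58 to 84 mm above the worktop, on a 14 mm brass stem; free all round, so it can be pinched from above across its thickness. A white mark shows the +x end
- timer_key (a joint): winding angle of the key in rad: 0 unwound, grows as the key turns clockwise seen from above, hard stop at 3.6 (fully wound). The spring and ratchet together resist with about 0.06 to 0.1 N m; the key stays where it is let go
- rack: white vial rack, fixed to the worktop, 60 mm (its x) by 100 mm (its y), 37 mm high; origin at the centre of its underside. Openings 18 x 16 mm in two rows, x = -13 and 13 mm, at y = -33, -11, 11, 33 mm; inner floor 6 mm above the worktop. One vial stands at (-13, -33), one at (13, 33), in either order; the rest are empty, so fingers can close along the rack's x
- blue_vial: the vial to draw: small brownish screw vial with a blue cap, 14 mm across, 59 mm tall, cap 14.4 mm across and 11 mm tall, 15 g; origin at the centre of its underside, z along its axis towards the cap. In the rack it stands upright, its cap's top 65 mm above the worktop, 28 mm above the rack's top
- red_vial: the other vial, red cap, same size and origin; to be left standing in the rack
- petri: shut petri dish on the worktop, 60 mm across, 13 mm high, origin at the centre of its underside; bystander, leave alone
- white_jar: white plastic jar with a screw cap, 68 mm across, 85 mm tall, origin at the centre of its underside; bystander, leave alone

How it is judged (in metres and radians):
On the way, in this order (a step that is already met when the one before it is completed fails the run):
1. the timer's key is wound up to its stop while the blue-capped vial still stands in the rack (value of joint timer_key above 3.35 rad and height (world z) of blue_vial below 0.02 m), for 0.2 s.
2. the blue-capped vial is drawn out of the rack (height (world z) of blue_vial above 0.06 m), for 0.1 s.
At the end, for the whole second after the job is handed in: Key above 3.2 rad. Blue-capped vial held by the fingers alone, still, underside 13 to 33 cm above the worktop, leaning 28 to 52 degrees from vertical, cap higher. Red-capped vial standing in its opening (within 12 mm); petri dish and white jar within 3 cm of their starts (value of joint timer_key above 3.2 rad and height (world z) of blue_vial between 0.13 and 0.33 m and angle between blue_vial's own z axis and vertical between 0.49 and 0.91 rad and contact force between the fingers and blue_vial above 1 N and contact force between blue_vial and rack below 0.1 N and linear speed of blue_vial below 0.03 m/s and angular speed of blue_vial below 0.3 rad/s and z of red_vial in the frame of rack below 0.012 m and distance of red_vial from where it was at the start of the episode below 0.012 m and angle between red_vial's own z axis and vertical below 0.25 rad and distance of each of petri, white_jar from where it was at the start of the episode below 0.03 m); the arm keeps its last pose, push and grip.
It fails at once if the red-capped vial is pulled up, shifted or tipped in the rack (distance of red_vial from where it was at the start of the episode above 0.015 m or angle between red_vial's own z axis and vertical above 0.35 rad).
It fails at once if the petri dish is shoved away (distance of petri from where it was at the start of the episode above 0.03 m).
It fails at once if the white jar is shoved or knocked over (distance of white_jar from where it was at the start of the episode above 0.03 m or angle between white_jar's own z axis and vertical above 0.35 rad).
It also fails if it takes over 72 s, if anything falls off the work surface, if the arm or the gripper's body presses on something with over 40 N, if the wrist force passes 120 N, or if a joint passes its speed limit or range.

## Working session

There is one attempt and no reset: what is moved stays moved. The work goes in short steps, Python scripts to look and compute and a tool call to move; the robot and the scene stay as the last step left them, time stands still between calls to the robot, and variables do not carry over. Pictures are saved under pics/ and viewed, at most 10 in all, crops included, and the job is handed in when it is done.

Besides the shell and the picture viewer there is one more tool, called after "Request:" as a command line: name --pt "numbers of a row" for each row, then --argument value for the rest. apply_moves: Moves the arm, as the interface text tells. Its arguments: {"type":"object","properties":{"deltas":{"type":"array"},"grip_force":{"type":"number"}},"required":["deltas"]}

```bash
ls; mkdir -p pics; python3 - <<'E'
from workcell import env,cams
import cv2
print(env.state())
for n in("scene","top"):
    cv2.imwrite(f"pics/{n}0.png",cams.grab_frame(n))
for n in("scene","top","wrist"): print(n,cams.get_calibration(n))
E
```

```text
pics
{'time_s': 0.0, 'qpos': array([ 6.61198999e+01,  1.83499722e+01,  8.97064724e+01,  1.92301527e-04,
        7.20433504e+01, -1.14562507e+00]), 'qvel': array([ 0.01150424, -0.01764997,  0.08130717,  0.06125654,  0.09058577,
       -0.03193279]), 'effort': array([-8.17058590e-04, -4.12459731e+01, -2.31970704e+01,  7.26635009e-02,
        4.56382823e-02, -1.23548598e-04]), 'ee_pos': array([222.0057669 , 529.86467245, 213.13655954]), 'ee_rot': array([-1.79900229e+02, -2.17805633e-03,  1.57265464e+02]), 'force': array([-0.35186049, -0.625205  , -0.36498635]), 'torque': array([-0.03768076,  0.03751057, -0.08676329]), 'gripper_force': 0.0, 'gripper_width': 91.39389761116048}
scene {'mtx': array([[393.04422278,   0.        , 285.01826195],
       [  0.        , 393.04422278, 204.88489819],
       [  0.        ,   0.        ,   1.        ]]), 'k1': -0.006699075105003149, 'eye': array([  93.05863302, -584.00254146,  403.66822766]), 'attitude': array([-113.04179471,    1.6213994 ,  -27.55842647])}
top {'mtx': array([[400.28551181,   0.        , 274.29328069],
       [  0.        , 400.28551181, 208.49043509],
       [  0.        ,   0.        ,   1.        ]]), 'k1': -0.02453258759448303, 'eye': array([378.03546203, 103.71021581, 934.68258423]), 'attitude': array([-1.74575344e+02,  3.43093808e-02, -9.09560249e+01])}
wrist {'mtx': array([[290.88181594,   0.        , 274.22965131],
       [  0.        , 290.88181594, 210.27187306],
       [  0.        ,   0.        ,   1.        ]]), 'k1': -0.05499044211986676, 'tool_from_camera': array([[ 7.87708848e-05, -9.70650312e-01, -2.40495252e-01,
         6.75844934e+01],
       [ 9.99999958e-01,  9.47999696e-06,  2.89274399e-04,
        -2.68123664e-01],
       [-2.78504391e-04, -2.40495265e-01,  9.70650272e-01,
        -1.71582316e+02],
       [ 0.00000000e+00,  0.00000000e+00,  0.00000000e+00,
         1.00000000e+00]])}
```

View pics/top0.png

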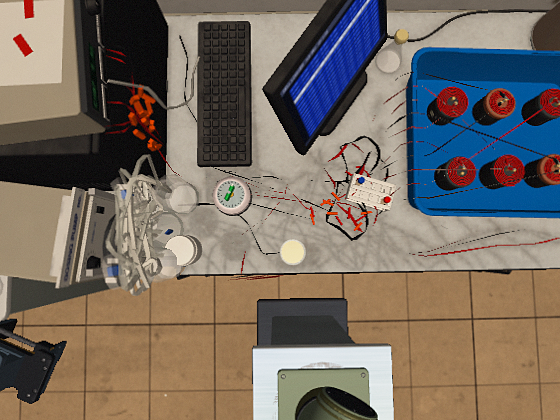

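View pics/scene0.png

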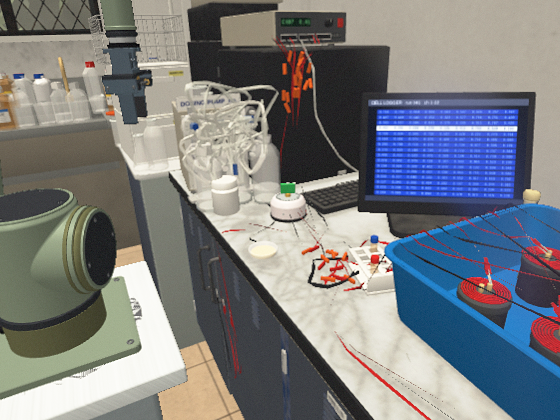

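The top view shows the timer key at (231,193), blue cap at (362,180), red cap at (387,200), petri at (292,252) and jar at (186,250). The scene view shows the same layout.

```bash
cat > h.py <<'E'
from workcell import env,cams
import cv2,numpy as np
from scipy.spatial.transform import Rotation as R
def rot(a): return R.from_euler('xyz',a,degrees=True).as_matrix()
def campose(n,st=None):
    c=cams.get_calibration(n)
    if n!="wrist": return rot(c['attitude']),np.array(c['eye']),c
    T=np.array(c['tool_from_camera']);Rt=rot(st['ee_rot'])
    return Rt@T[:3,:3],Rt@T[:3,3]+st['ee_pos'],c
def ray(n,uv,st=None):
    Rc,e,c=campose(n,st)
    p=np.linalg.inv(c['mtx'])@[uv[0],uv[1],1.]; d=p[:2]; s=d.copy()
    for _ in range(8): s=d/(1+c['k1']*(s@s))
    return e,Rc@[s[0],s[1],1.]
def onz(n,uv,z,st=None):
    e,d=ray(n,uv,st); return e+d*(z-e[2])/d[2]
def blobs(im,lo,hi,roi,amin=6):
    hsv=cv2.cvtColor(im,cv2.COLOR_BGR2HSV)
    x0,y0,x1,y1=roi; m=cv2.inRange(hsv,np.array(lo),np.array(hi)); k=np.zeros_like(m);k[y0:y1,x0:x1]=m[y0:y1,x0:x1]
    cs,_=cv2.findContours(k,cv2.RETR_EXTERNAL,cv2.CHAIN_APPROX_NONE)
    out=[]
    for c in cs:
        M=cv2.moments(c)
        if M['m00']>=amin: out.append((M['m00'],(M['m10']/M['m00'],M['m01']/M['m00']),cv2.minAreaRect(c)))
    return sorted(out,key=lambda b:-b[0])
E
python3 - <<'E'
from h import *
np.set_printoptions(precision=1,suppress=True)
t=cv2.imread('pics/top0.png')
for nm,lo,hi,roi,z in [("key",(45,120,60),(85,255,255),(205,170,260,220),84),("blue",(105,120,60),(130,255,255),(345,165,400,215),65),("red",(0,150,60),(6,255,255),(375,190,400,210),65),("petri",(20,20,150),(40,120,255),(270,235,315,270),13)]:
    for a,c,r in blobs(t,lo,hi,roi)[:3]: print(nm,a,c,r,onz("top",c,z))
print("jar",onz("top",(186,250),85),"timer",onz("top",(231,195.5),50))
for p in [(349,172),(400,185),(391,212),(345,200)]: print("rack",onz("top",p,37))
cv2.imwrite('pics/tc.png',np.hstack([cv2.resize(t[165:225,200:260],(380,380),interpolation=2),cv2.resize(t[160:220,340:410],(420,380),interpolation=2)]))
E
```

```text
key 16.5 (226.75757575757575, 196.4141414141414) ((227.05882263183594, 196.26473999023438), (4.123105525970459, 7.761139392852783), 14.03624439239502) [486.5 204.2  84. ]
key 11.5 (230.75362318840578, 188.28985507246375) ((230.8235626220703, 188.20590209960938), (3.6380343437194824, 5.3357834815979), 14.03624439239502) [503.9 195.6  84. ]
blue 20.5 (360.8861788617886, 179.6260162601626) ((360.7500305175781, 179.75001525878906), (4.949747085571289, 5.656853675842285), 45.0) [521.2 -88.7  65. ]
red 26.5 (386.7798742138365, 199.27672955974842) ((386.75006103515625, 199.25003051757812), (5.656853675842285, 6.363960266113281), 45.0) [ 476.8 -143.9   65. ]
petri 491.0 (292.3170400543109, 251.06788866259333) ((291.6999816894531, 250.10000610351562), (27.195587158203125, 25.298219680786133), 71.56504821777344) [366.9  63.2  13. ]
jar [373.7 291.   85. ] timer [492.7 198.8  50. ]
rack [543.8 -68.5  37. ]
rack [ 512.1 -183.5   37. ]
rack [ 450.9 -160.2   37. ]
rack [479.9 -57.2  37. ]
```

View pics/tc.png

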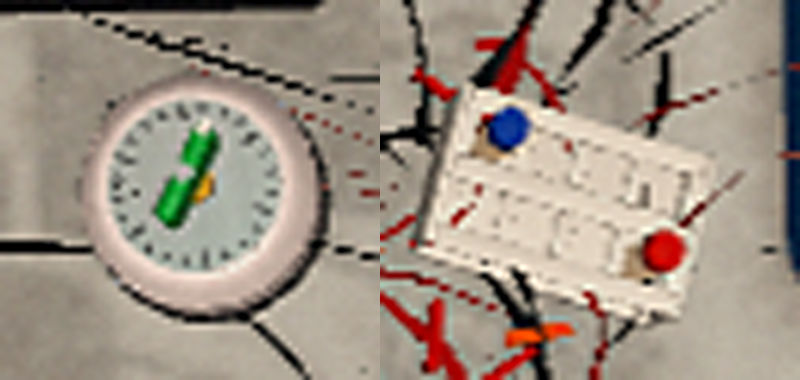

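The crop shows the key's centre at about (229.5,192.2) with the white mark on its upper end, so its yaw is about -23°. The cap positions agree with the rack pitch (70.8 mm apart against 70.9). Next I check the clutter around the timer for gripper-body clearance.

```bash
python3 - <<'E'
import cv2,numpy as np
t=cv2.imread('pics/top0.png');s=cv2.imread('pics/scene0.png')
cv2.imwrite('pics/c2.png',np.hstack([cv2.resize(t[140:280,110:250],(400,400),interpolation=2),cv2.resize(s[80:220,170:310],(400,400),interpolation=2)]))
E
```

```text
(no output)
```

View pics/c2.png

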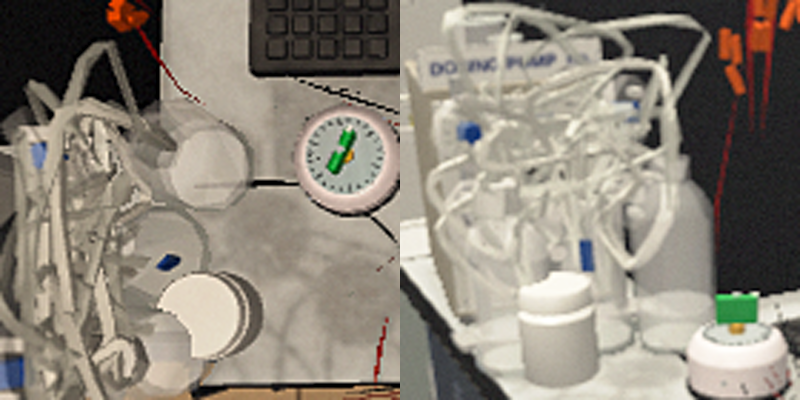

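The crop shows a bottle standing beside the timer, with its base circle near top pixel (184,198). It limits how far the wide gripper body can sweep, so I check the sizes.

```bash
cat >> h.py <<'E'
def delta(p,yaw,st=None):
    st=st or env.state(); Rt=rot(st['ee_rot'])
    d=Rt.T@(np.array(p,float)-st['ee_pos']); dy=(st['ee_rot'][2]-yaw+180)%360-180
    return d/1000,np.radians(dy)
E
python3 - <<'E'
from h import *
np.set_printoptions(precision=1,suppress=True)
print("bottle base",onz("top",(184,198),0),"edge",onz("top",(198,198),0))
B=onz("top",(184,198),0)
def height(uv,P):  # height where scene ray passes nearest to vertical axis of P
    e,d=ray("scene",uv); t=((P-e)[:2]@d[:2])/(d[:2]@d[:2]); return e+t*d
for n,uv in [("shoulder",(268,148)),("necktop",(268,134)),("base",(268,197)),("tubetop",(215,85))]: print(n,height(uv,B))
print("key",onz("top",(229.5,192.2),84),"scene key top",height((288,184),onz("top",(229.5,192.2),84)))
print("monitor corner z100",onz("top",(303,152),100), "tray edge z100",onz("top",(412,190),100))
for z in (330,414): print("delta",z,delta([494,198.5,z],67))
E
```

```text
bottle base [495.2 315.    0. ] edge [494.6 281.9   0. ]
shoulder [502.9 311.4 145.1]
necktop [504.4 310.7 181.2]
base [497.4 314.   10.1]
tubetop [390.  348.4 305.9]
key [495.5 198.3  84. ] scene key top [498.3 196.8  83.4]
monitor corner z100 [576.8  39.9 100. ] tray edge z100 [ 491.6 -188.2  100. ]
delta 330 (array([-0.4, -0.2, -0.1]), np.float64(1.5755108148614971))
delta 414 (array([-0.4, -0.2, -0.2]), np.float64(1.5755108148614971))
```

Request:
apply_moves --pt "0 0 -0.05 0.15 1" --pt "0 0 -0.1 0.3 1" --pt "0 0 -0.15 0.45 1" --pt "0 0 -0.2 0.6 1" --pt "0 0 -0.2 0.75 1"

```text
time_s: 0.6
ee_pos: [222.9, 532.0, 421.7]
ee_rot: [179.4, -0.6, 113.9]
force: [-0.3, 0.8, 1.3]
gripper_width: 91.2
gripper_force: 0.0
```

```bash
python3 - <<'E'
from h import *
print(env.state()['ee_pos'],env.state()['ee_rot'],delta([496,198,410],67))
E
```

```text
[222.86451286 531.95872717 421.65482808] [179.39894956  -0.55534135 113.9446042 ] (array([-0.416164  ,  0.11400453,  0.00881797]), np.float64(0.81933790938776))
```

Request:
apply_moves --pt "-0.042 0.011 0 0.14 1" --pt "-0.084 0.023 0 0.28 1" --pt "-0.125 0.034 0 0.42 1" --pt "-0.167 0.046 0 0.56 1" --pt "-0.208 0.057 0 0.7 1"

```text
time_s: 1.1
ee_pos: [360.5, 362.6, 413.6]
ee_rot: [-180.0, 0.0, 73.9]
force: [0.3, 0.8, -0.5]
gripper_width: 91.1
gripper_force: 0.0
```

```bash
python3 - <<'E'
from h import *
print(env.state()['qpos'],env.state()['ee_rot'],delta([496,198,410],67))
E
```

```text
[ 4.38840738e+01  9.17807361e+00  7.39739966e+01 -6.53029666e-03
  9.68854985e+01  6.00161070e+01] [-1.79986841e+02  3.57809834e-02  7.38671901e+01] (array([-0.12049297,  0.17590782,  0.00359692]), np.float64(0.1198550783654913))
```

Request:
apply_moves --pt "-0.025 0.035 0 0.05 1" --pt "-0.049 0.071 0 0.1 1" --pt "-0.073 0.106 0 0.12 1" --pt "-0.097 0.141 0 0.12 1" --pt "-0.12 0.176 0 0.12 1"

```text
time_s: 1.6
ee_pos: [497.1, 199.2, 413.7]
ee_rot: [-180.0, 0.0, 67.3]
force: [-0.1, 0.7, -0.1]
gripper_width: 91.2
gripper_force: 0.0
```

Request:
apply_moves --pt "0 0 0.05 0 1" --pt "0 0 0.1 0 1" --pt "0 0 0.15 0 1" --pt "0 0 0.17 0 1" --pt "0 0 0.17 0 1"

```text
time_s: 2.1
ee_pos: [494.1, 199.8, 240.1]
ee_rot: [-179.6, 0.3, 67.3]
force: [0.4, 0.6, 0.2]
gripper_width: 91.0
gripper_force: 0.0
```

```bash
python3 - <<'E'
from h import *
st=env.state()
print(st['qpos'],st['ee_pos'],st['ee_rot'])
im=cams.grab_frame("wrist");cv2.imwrite('pics/w1.png',im)
for a,c,r in blobs(im,(45,120,60),(85,255,255),(0,0,560,420))[:3]: print(a,c,r,onz("wrist",c,84,st))
E
```

```text
[2.07816610e+01 1.38719638e+01 9.21207310e+01 1.90820587e-03
 7.45085071e+01 4.34794072e+01] [494.11459043 199.82735853 240.07600481] [-179.63505045    0.34354051   67.30283024]
170.5 (276.45259042033234, 193.3411534701857) ((277.5, 193.5), (9.0, 29.0), 90.0) [497.31427555 203.97300622  84.        ]
```

View pics/w1.png

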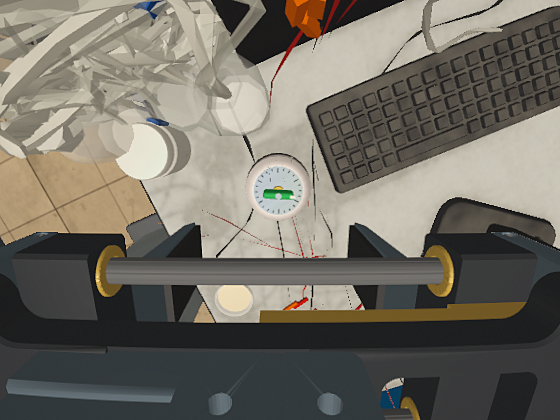

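The wrist view shows the wing lying along the image x axis at about (279,196), which is the tool's closing line. The case centre is at (277,187), and the bottle is up-left at (240,105). I go lower, let the arm settle, and measure again.

Request:
apply_moves --pt "0 0 0.05 0 1" --pt "0 0 0.09 0 1" --pt "0 0 0.09 0 1" --pt "0 0 0.09 0 1" --pt "0 0 0.09 0 1"

```text
time_s: 2.65
ee_pos: [498.7, 201.7, 157.2]
ee_rot: [179.7, -0.3, 67.3]
force: [-0.6, 0.3, -0.4]
gripper_width: 91.2
gripper_force: 0.0
```

```bash
python3 - <<'E'
from h import *
st=env.state()
print(st['qpos'],st['ee_pos'],st['ee_rot'])
im=cams.grab_frame("wrist");cv2.imwrite('pics/w2.png',im)
b=blobs(im,(45,120,60),(85,255,255),(0,0,560,420))
for a,c,r in b[:3]: print(a,c,r,onz("wrist",c,80,st))
c=b[0][1];x,y=int(c[0]),int(c[1])
cv2.imwrite('pics/w2c.png',cv2.resize(im[y-70:y+70,x-70:x+70],(560,560),interpolation=2));print(x,y)
E
```

```text
[2.07962043e+01 1.72967761e+01 9.98130692e+01 5.43566398e-03
 6.25236925e+01 4.34783702e+01] [498.67262205 201.72182785 157.2248089 ] [179.73741007  -0.25566563  67.31592747]
369.5 (272.41948579161027, 215.37708615245828) ((273.4990539550781, 216.02169799804688), (39.05006790161133, 13.204916000366211), 2.4895529747009277) [497.81869816 203.41910417  80.        ]
272 215
```

View pics/w2c.png

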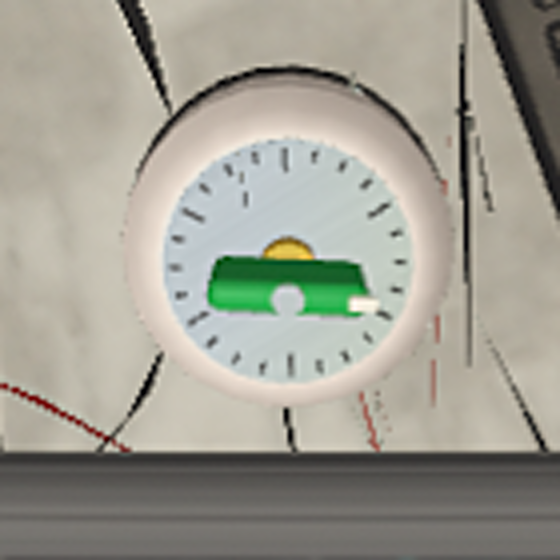

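The close crop shows the wing's top hub at pixel (274,219.5) and the white mark on the right. The wing is within about 3° of the tool's y axis.

```bash
python3 - <<'E'
from h import *
np.set_printoptions(precision=2,suppress=True)
for i in range(3):
    st=env.state();im=cams.grab_frame("wrist");b=blobs(im,(45,120,60),(85,255,255),(0,0,560,420))[0]
    print(st['ee_pos'],st['ee_rot'],b[1],onz("wrist",(274,219.5),84,st))
e,d=ray("wrist",(274,219.5),st);print(delta(onz("wrist",(274,219.5),84,st),67))
E
```

```text
[498.47 201.64 157.09] [179.74  -0.25  67.32] (272.4116575591985, 215.19216757741347) [497.86 200.36  84.  ]
[498.15 201.47 156.73] [179.77  -0.22  67.31] (272.6780978509373, 214.97119341563786) [497.52 200.26  84.  ]
[497.73 201.34 156.25] [179.81  -0.18  67.31] (273.2686567164179, 214.8457711442786) [497.09 200.23  84.  ]
(array([-0.  , -0.  ,  0.07]), np.float64(0.005427754243852933))
```

Request:
apply_moves --pt "0 0.001 0.04 0.03 1" --pt "0 0.001 0.07 0.05 1" --pt "0 0.001 0.096 0.05 1" --pt "0 0.001 0.096 0.05 1" --pt "0 0.001 0.096 0.05 1" --grip_force 40

```text
time_s: 3.35
ee_pos: [497.9, 200.7, 58.7]
ee_rot: [180.0, -0.0, 64.4]
force: [0.9, 1.0, -0.1]
gripper_width: 91.1
gripper_force: 0.0
```

Request:
apply_moves --pt "0 0 0 0 -0.4" --pt "0 0 0 0 -0.4" --pt "0 0 0 0 -0.4" --pt "0 0 0 0 -0.4" --pt "0 0 0 0 -0.4"

```text
time_s: 3.85
ee_pos: [497.4, 200.5, 58.3]
ee_rot: [180.0, -0.0, 64.4]
force: [0.6, 0.4, 0.1]
gripper_width: 54.0
gripper_force: 0.0
```

Request:
apply_moves --pt "0 0 0 0 -0.4" --pt "0 0 0 0 -0.4" --pt "0 0 0 0 -0.4" --pt "0 0 0 0 -0.4" --pt "0 0 0 0 -0.4"

```text
time_s: 4.35
ee_pos: [497.7, 200.2, 58.0]
ee_rot: [180.0, -0.0, 64.5]
force: [2.1, -1.2, -0.4]
gripper_width: 35.4
gripper_force: 40.0
```

Request:
apply_moves --pt "0 0 0 0.1 -0.4" --pt "0 0 0 0.2 -0.4" --pt "0 0 0 0.3 -0.4" --pt "0 0 0 0.4 -0.4" --pt "0 0 0 0.47 -0.4"

```text
time_s: 4.85
ee_pos: [497.5, 200.4, 58.0]
ee_rot: [180.0, -0.0, 37.3]
force: [1.7, -0.4, 0.6]
gripper_width: 35.8
gripper_force: 40.0
```

```bash
python3 - <<'E'
from h import *
np.set_printoptions(precision=2,suppress=True)
st=env.state();print(st['ee_rot'],st['torque'],st['force'],st['gripper_width'],st['qpos'])
im=cams.grab_frame("wrist");cv2.imwrite('pics/w3.png',im[60:420,90:470])
E
```

```text
[179.99  -0.02  37.34] [-0.17 -0.04  0.12] [ 1.72 -0.45  0.64] 35.77775478169869 [ 20.72  23.41 107.04  -0.    49.53  73.38]
```

View pics/w3.png

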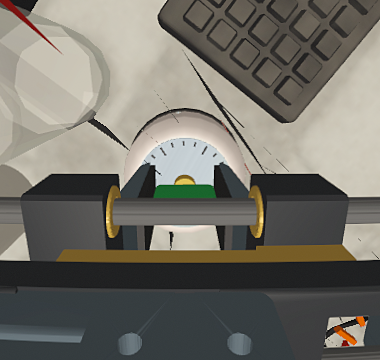

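The picture shows the wing still between the fingers after the turn, and the measured torque is about 0.1 N m. I release it, lift, turn back 90°, and regrip across the thickness.

Request:
apply_moves --pt "0 0 0 0 0.4" --pt "0 0 0 0 0.4" --pt "0 0 -0.02 0 0.4" --pt "0 0 -0.037 -0.14 0.4" --pt "0 0 -0.037 -0.28 0.4"

```text
time_s: 5.4
ee_pos: [498.6, 201.2, 97.1]
ee_rot: [179.9, -0.2, 53.9]
force: [-0.3, -0.3, -0.0]
gripper_width: 63.8
gripper_force: 0.0
```

Request:
apply_moves --pt "0 0 0 -0.14 0.4" --pt "0 0 0 -0.28 0.4" --pt "0 0 0 -0.42 0.4" --pt "0 0 0 -0.56 0.4" --pt "0 0 0 -0.7 0.4"

```text
time_s: 5.9
ee_pos: [497.0, 200.5, 94.9]
ee_rot: [-180.0, -0.0, 94.1]
force: [0.2, -0.6, 0.2]
gripper_width: 64.0
gripper_force: 0.0
```

Request:
apply_moves --pt "0 0 0 -0.14 0.2" --pt "0 0 0 -0.28 0.2" --pt "0 0 0 -0.42 0.2" --pt "0 0 0 -0.56 0.2" --pt "0 0 0 -0.59 0.2"

```text
time_s: 6.4
ee_pos: [496.9, 200.5, 94.8]
ee_rot: [-180.0, -0.0, 127.7]
force: [0.4, 0.2, 0.7]
gripper_width: 54.6
gripper_force: 0.0
```

```bash
python3 - <<'E'
from h import *
np.set_printoptions(precision=2,suppress=True)
st=env.state();print(st['ee_rot'],st['ee_pos'],st['qpos'])
im=cams.grab_frame("wrist");cv2.imwrite('pics/w4.png',im[60:420,90:470])
for b in blobs(im,(45,120,60),(85,255,255),(0,0,560,420))[:3]: print(b)
E
```

```text
[-179.97   -0.03  127.7 ] [496.94 200.48  94.84] [ 20.73  20.9  104.6    0.03  54.53 -16.99]
(271.5, (275.82074892572126, 224.9220380601596), ((275.5, 225.5), (31.0, 11.0), 90.0))
(70.5, (275.3640661938534, 253.0378250591016), ((276.0, 251.5), (11.0, 10.0), 90.0))
```

View pics/w4.png

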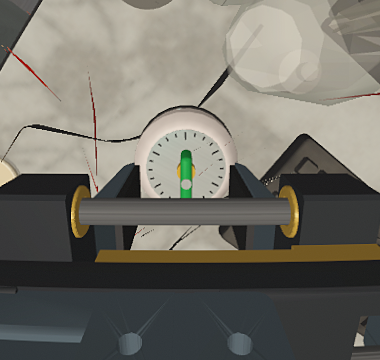

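The wing is now vertical in the image at (276,225), centred between the fingers. I descend and grip it.

Request:
apply_moves --pt "0 0 0.02 0 0" --pt "0 0 0.037 0 -0.3" --pt "0 0 0.037 0 -0.95" --pt "0 0 0.037 0 -0.95" --pt "0 0 0.037 0 -0.95"

```text
time_s: 6.95
ee_pos: [497.9, 200.7, 58.8]
ee_rot: [179.9, 0.0, 127.5]
force: [-0.1, -0.1, -0.1]
gripper_width: 17.6
gripper_force: 0.0
```

Request:
apply_moves --pt "0 0 0 0 -0.95" --pt "0 0 0 0 -0.95" --pt "0 0 0 0 -0.95" --pt "0 0 0 0 -0.95" --pt "0 0 0 0 -0.95"

```text
time_s: 7.45
ee_pos: [498.1, 200.7, 59.1]
ee_rot: [179.9, 0.0, 127.5]
force: [0.2, -0.0, 5.8]
gripper_width: 7.8
gripper_force: 42.7
```

Request:
apply_moves --pt "0 0 0 0.1 -0.95" --pt "0 0 0 0.22 -0.95" --pt "0 0 0 0.34 -0.95" --pt "0 0 0 0.46 -0.95" --pt "0 0 0 0.58 -0.95"

```text
time_s: 7.95
ee_pos: [498.0, 200.7, 59.1]
ee_rot: [179.9, -0.0, 94.0]
force: [-0.9, -0.4, 5.9]
gripper_width: 7.7
gripper_force: 42.7
```

Request:
apply_moves --pt "0 0 0 0.12 -0.95" --pt "0 0 0 0.24 -0.95" --pt "0 0 0 0.36 -0.95" --pt "0 0 0 0.48 -0.95" --pt "0 0 0 0.6 -0.95"

```text
time_s: 8.45
ee_pos: [497.9, 200.7, 59.1]
ee_rot: [179.9, -0.1, 59.6]
force: [-1.1, 0.8, 6.9]
gripper_width: 7.9
gripper_force: 42.7
```

Request:
apply_moves --pt "0 0 0 0.12 -0.95" --pt "0 0 0 0.24 -0.95" --pt "0 0 0 0.36 -0.95" --pt "0 0 0 0.4 -0.95" --pt "0 0 0 0.4 -0.95"

```text
time_s: 8.95
ee_pos: [497.9, 200.7, 59.1]
ee_rot: [180.0, -0.1, 36.9]
force: [-0.1, 0.7, 7.0]
gripper_width: 7.7
gripper_force: 42.8
```

Request:
apply_moves --pt "0 0 0 0 0.4" --pt "0 0 0 0 0.4" --pt "0 0 -0.02 0 0.4" --pt "0 0 -0.037 -0.14 0.4" --pt "0 0 -0.037 -0.28 0.4"

```text
time_s: 9.45
ee_pos: [498.6, 200.9, 96.9]
ee_rot: [179.9, -0.2, 53.3]
force: [-0.4, -0.5, -0.2]
gripper_width: 45.1
gripper_force: 0.0
```

Request:
apply_moves --pt "0 0 0 -0.14 0.4" --pt "0 0 0 -0.28 0.4" --pt "0 0 0 -0.42 0.4" --pt "0 0 0 -0.56 0.4" --pt "0 0 0 -0.7 0.4"

```text
time_s: 9.95
ee_pos: [497.0, 200.3, 94.6]
ee_rot: [-180.0, 0.0, 93.4]
force: [0.3, -0.5, 0.1]
gripper_width: 63.7
gripper_force: 0.0
```

Request:
apply_moves --pt "0 0 0 -0.14 0.4" --pt "0 0 0 -0.28 0.4" --pt "0 0 0 -0.42 0.4" --pt "0 0 0 -0.56 0.4" --pt "0 0 0 -0.59 0.4"

```text
time_s: 10.45
ee_pos: [497.0, 200.3, 94.6]
ee_rot: [-180.0, -0.0, 127.1]
force: [0.6, 0.7, 0.2]
gripper_width: 63.7
gripper_force: 0.0
```

```bash
python3 - <<'E'
from h import *
np.set_printoptions(precision=2,suppress=True)
st=env.state();print(st['ee_rot'],st['ee_pos'],st['qpos'],st['gripper_width'])
im=cams.grab_frame("wrist");cv2.imwrite('pics/w5.png',im[60:420,90:470])
for b in blobs(im,(45,120,60),(85,255,255),(0,0,560,420))[:3]: print(b)
E
```

```text
[-179.95   -0.02  127.07] [496.96 200.27  94.56] [ 20.72  20.92 104.62   0.01  54.51 -16.36] 63.717468736769284
(767.5, (276.9268186753529, 236.60977198697069), ((276.0, 237.5), (19.0, 52.0), 90.0))
```

The wing is aligned with the closing line and centred. I grip slightly higher this time, so the gripper body clears the bottle's shoulder.

Request:
apply_moves --pt "0 0 0.015 0 0.1" --pt "0 0 0.03 0 -0.4" --pt "0 0 0.03 0 -0.4" --pt "0 0 0.03 0 -0.4" --pt "0 0 0.03 0 -0.4" --grip_force 45

```text
time_s: 11.0
ee_pos: [497.8, 200.9, 64.8]
ee_rot: [179.9, -0.0, 126.9]
force: [3.2, 2.5, -8.5]
gripper_width: 35.3
gripper_force: 45.0
```

Request:
apply_moves --pt "0 0 0 0 -0.4" --pt "0 0 0 0 -0.4" --pt "0 0 0 0.1 -0.4" --pt "0 0 0 0.22 -0.4" --pt "0 0 0 0.34 -0.4"

```text
time_s: 11.5
ee_pos: [497.9, 200.9, 64.8]
ee_rot: [179.9, -0.0, 107.1]
force: [4.1, 2.5, -11.8]
gripper_width: 35.4
gripper_force: 45.0
```

Request:
apply_moves --pt "0 0 0 0.13 -0.4" --pt "0 0 0 0.26 -0.4" --pt "0 0 0 0.39 -0.4" --pt "0 0 0 0.52 -0.4" --pt "0 0 0 0.65 -0.4"

```text
time_s: 12.0
ee_pos: [497.9, 200.8, 64.8]
ee_rot: [179.9, -0.1, 69.9]
force: [2.9, 3.5, -9.0]
gripper_width: 35.3
gripper_force: 45.0
```

Request:
apply_moves --pt "0 0 0 0.13 -0.4" --pt "0 0 0 0.26 -0.4" --pt "0 0 0 0.36 -0.4" --pt "0 0 0 0.42 -0.4" --pt "0 0 0 0.42 -0.4"

```text
time_s: 12.5
ee_pos: [496.4, 199.1, 65.2]
ee_rot: [180.0, 0.2, 46.2]
force: [-0.8, -3.8, -2.6]
gripper_width: 33.2
gripper_force: 45.0
```

```bash
python3 - <<'E'
from h import *
np.set_printoptions(precision=2,suppress=True)
st=env.state();print(st['ee_rot'],st['ee_pos'],st['qpos'],st['gripper_width'],st['torque'],st['force'])
E
```

```text
[179.96   0.19  46.24] [496.35 199.07  65.23] [ 20.69  22.86 106.65  -0.15  50.65  64.55] 33.173071029769496 [-0.68  0.18  0.39] [-0.84 -3.78 -2.61]
```

The torque rose to 0.39 N m, so this is probably the stop. I release, lift and check the wing's angle.

Request:
apply_moves --pt "0 0 0 -0.05 0" --pt "0 0 0 -0.05 0.4" --pt "0 0 0 -0.05 0.4" --pt "0 0 -0.02 -0.05 0.4" --pt "0 0 -0.03 -0.05 0.4"

```text
time_s: 13.0
ee_pos: [498.1, 200.8, 96.4]
ee_rot: [179.9, -0.1, 49.0]
force: [0.1, -0.2, 0.7]
gripper_width: 63.7
gripper_force: 0.0
```

Request:
apply_moves --pt "0 0 0 0 0.4" --pt "0 0 0 0 0.4" --pt "0 0 0 0 0.4"

```text
time_s: 13.3
ee_pos: [496.8, 200.3, 94.4]
ee_rot: [-180.0, 0.1, 49.0]
force: [0.0, -0.3, -0.9]
gripper_width: 63.9
gripper_force: 0.0
```

```bash
python3 - <<'E'
from h import *
np.set_printoptions(precision=2,suppress=True)
st=env.state();print(st['ee_rot'],st['ee_pos'],st['qpos'],st['gripper_width'])
im=cams.grab_frame("wrist");c=im[190:260,225:330]
for b in blobs(im,(45,120,60),(85,255,255),(0,0,560,420))[:3]: print(b)
cv2.imwrite('pics/w6.png',cv2.resize(c,None,fx=6,fy=6,interpolation=2))
E
```

```text
[-179.96    0.06   48.97] [496.82 200.25  94.36] [ 20.72  20.93 104.64   0.01  54.5   61.74] 63.90913456216306
(728.5, (275.70167009837564, 234.7920384351407), ((274.19830322265625, 236.12930297851562), (18.514209747314453, 52.785194396972656), 66.80140686035156))
```

View pics/w6.png

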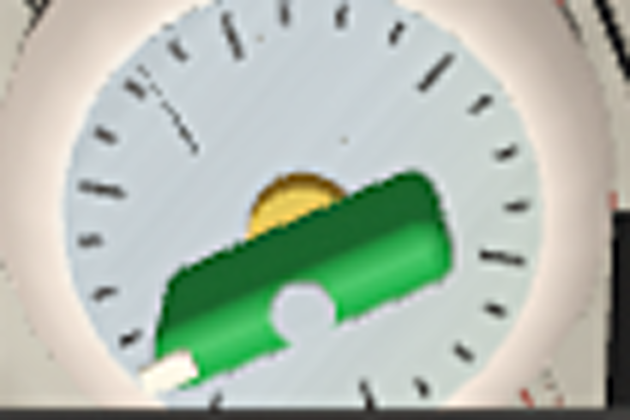

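The wing's white end is now at about 161° world yaw, so it has turned about 173° and the gripper slipped past it. That suggests either the stop or a slip of the grip. I regrip it aligned and test with small turns while reading the torque.

Request:
apply_moves --pt "0 0 0 -0.13 0.4" --pt "0 0 0 -0.26 0.4" --pt "0 0 0 -0.385 0.4" --pt "0 0 0.02 -0.385 0.1" --pt "0 0 0.033 -0.385 -0.2" --grip_force 55

```text
time_s: 13.85
ee_pos: [496.8, 200.2, 60.8]
ee_rot: [-179.9, 0.0, 71.0]
force: [1.0, 0.6, -0.5]
gripper_width: 50.8
gripper_force: 0.0
```

Request:
apply_moves --pt "0 0 0 0 -0.4" --pt "0 0 0 0 -0.4" --pt "0 0 0 0 -0.4" --pt "0 0 0 0 -0.4" --pt "0 0 0 0 -0.4"

```text
time_s: 14.35
ee_pos: [497.6, 200.0, 61.5]
ee_rot: [180.0, 0.0, 71.0]
force: [4.1, -1.8, -12.9]
gripper_width: 35.3
gripper_force: 55.0
```

```bash
python3 - <<'E'
from h import *
st=env.state();print(st['ee_rot'],st['torque'],st['effort'][5])
E
```

```text
[1.79964267e+02 2.20540541e-02 7.10479309e+01] [-0.42932201 -0.66593117  0.01622493] 0.0049309142923448235
```

Request:
apply_moves --pt "0 0 0 0.02 -0.4" --pt "0 0 0 0.04 -0.4" --pt "0 0 0 0.05 -0.4" --pt "0 0 0 0.05 -0.4"

```text
time_s: 14.75
ee_pos: [497.6, 200.0, 61.5]
ee_rot: [179.9, 0.1, 68.3]
force: [5.2, -2.9, -14.0]
gripper_width: 35.1
gripper_force: 55.0
```

```bash
python3 - <<'E'
from h import *
st=env.state();print(st['ee_rot'],st['torque'],st['effort'][5])
E
```

```text
[1.79941951e+02 5.13003551e-02 6.83384948e+01] [-0.38241672 -0.69159567  0.82385189] 0.8653070032596588
```

Request:
apply_moves --pt "0 0 0 0.02 -0.4" --pt "0 0 0 0.04 -0.4" --pt "0 0 0 0.06 -0.4" --pt "0 0 0 0.06 -0.4"

```text
time_s: 15.15
ee_pos: [497.6, 200.1, 61.6]
ee_rot: [179.9, 0.0, 64.9]
force: [4.2, -2.3, -13.4]
gripper_width: 35.2
gripper_force: 55.0
```

```bash
python3 - <<'E'
from h import *
st=env.state();print(st['ee_rot'],st['torque'],st['effort'][5])
E
```

```text
[1.79930528e+02 4.82985087e-02 6.49430335e+01] [-0.3868819  -0.77941587  1.3102592 ] 1.3922607153654099
```

The torque climbs past 1.3 N m with no matching rotation of the key, so it is at its hard stop. I release it and travel to the vial, going round the monitor corner.

Request:
apply_moves --pt "0 0 0 0 0" --pt "0 0 0 0 0.4" --pt "0 0 0 0 0.4" --pt "0 0 -0.04 0 0.4" --pt "0 0 -0.09 0 0.4"

```text
time_s: 15.65
ee_pos: [495.4, 200.1, 151.7]
ee_rot: [-179.7, 0.2, 64.7]
force: [1.6, 0.1, 0.1]
gripper_width: 63.5
gripper_force: 0.0
```

```bash
python3 - <<'E'
from h import *
np.set_printoptions(precision=4,suppress=True)
st=env.state();print(st['ee_rot'],st['ee_pos'])
for p in [(410,110,190),(410,0,190),(523,-87,190)]: print(p,delta(p,73))
E
```

```text
[-179.7491    0.1808   64.6884] [495.4486 200.1299 151.7278]
(410, 110, 190) (array([-0.1181, -0.0389, -0.0377]), np.float64(-0.1450651933291804))
(410, 0, 190) (array([-0.2176,  0.0082, -0.0376]), np.float64(-0.1450651933291804))
(523, -87, 190) (array([-0.2479,  0.1475, -0.0381]), np.float64(-0.1450651933291804))
```

Request:
apply_moves --pt "-0.038 -0.013 -0.02 -0.05 0.4" --pt "-0.078 -0.026 -0.037 -0.1 0.4" --pt "-0.118 -0.039 -0.037 -0.145 0.4" --pt "-0.162 -0.018 -0.037 -0.145 0.4" --pt "-0.207 0.003 -0.037 -0.145 0.4"

```text
time_s: 16.15
ee_pos: [410.8, 11.3, 190.3]
ee_rot: [179.9, -0.1, 73.1]
force: [0.3, 0.2, 0.2]
gripper_width: 63.8
gripper_force: 0.0
```

```bash
python3 - <<'E'
from h import *
np.set_printoptions(precision=4,suppress=True)
st=env.state();print(st['ee_rot'],st['ee_pos'])
for p in [(410,0,190),(523,-87,190)]: print(p,delta(p,73))
E
```

```text
[179.8626  -0.1007  73.1388] [410.8115  11.3228 190.2877]
(410, 0, 190) (array([-0.0111,  0.0025,  0.0003]), np.float64(0.002422106767046337))
(523, -87, 190) (array([-0.0616,  0.1359,  0.0005]), np.float64(0.002422106767046337))
```

Request:
apply_moves --pt "-0.045 0.02 0 0 0.4" --pt "-0.06 0.06 0 0 0.4" --pt "-0.062 0.1 0 0 0.4" --pt "-0.062 0.136 0 0 0.4" --pt "-0.062 0.136 0 0 0.4"

```text
time_s: 16.65
ee_pos: [527.6, -88.3, 189.3]
ee_rot: [179.8, -0.1, 72.9]
force: [-1.1, 0.6, -0.8]
gripper_width: 63.7
gripper_force: 0.0
```

Request:
apply_moves --pt "0 0 0 0 0" --pt "0 0 0 0 0" --pt "0 0 0 0 0" --pt "0 0 0 0 0"

```text
time_s: 17.05
ee_pos: [522.9, -86.6, 189.4]
ee_rot: [180.0, -0.0, 73.1]
force: [0.6, -0.1, -0.2]
gripper_width: 45.4
gripper_force: 0.0
```

```bash
python3 - <<'E'
from h import *
np.set_printoptions(precision=2,suppress=True)
st=env.state();print(st['ee_rot'],st['ee_pos'],st['gripper_width'])
im=cams.grab_frame("wrist");cv2.imwrite('pics/w7.png',im)
for n,lo,hi in (("blue",(105,120,60),(130,255,255)),("red",(0,150,60),(6,255,255))):
  for b in blobs(im,lo,hi,(0,0,560,420),15)[:4]: print(n,b,onz("wrist",b[1],62,st))
E
```

```text
[179.98  -0.01  73.06] [522.93 -86.56 189.38] 45.41184367240948
blue (17270.5, (457.69811721336, 68.91912027252636), ((464.4342041015625, 69.24287414550781), (240.93704223632812, 84.48221588134766), 22.88063621520996)) [733.97  -9.04  62.  ]
blue (2445.5, (525.2360117222108, 16.549785319975467), ((508.0, 25.0), (50.0, 102.0), 90.0)) [811.1   21.62  62.  ]
blue (2056.0, (494.8912127107652, 29.685635538261995), ((489.5896911621094, 26.95644187927246), (161.48313903808594, 17.137853622436523), 25.44800567626953)) [777.65  17.05  62.  ]
blue (122.5, (275.26394557823124, 206.8190476190476), ((275.0, 206.5), (13.0, 12.0), 90.0)) [522.92 -89.76  62.  ]
red (278.5, (214.15978456014363, 203.8677438659485), ((221.60003662109375, 197.30001831054688), (25.491172790527344, 55.45448303222656), 26.56505012512207)) [462.16 -67.9   62.  ]
red (176.5, (327.2020774315392, 150.67610953729934), ((322.5635681152344, 147.85580444335938), (55.413448333740234, 8.038179397583008), 31.373004913330078)) [590.15 -49.22  62.  ]
red (147.5, (300.08474576271186, 205.0949152542373), ((304.5, 208.5), (25.0, 27.0), 90.0)) [548.51 -95.59  62.  ]
red (107.0, (466.54672897196264, 312.39719626168227), ((465.5, 313.0), (12.0, 15.0), 90.0)) [ 705.27 -281.52   62.  ]
```

View pics/w7.png

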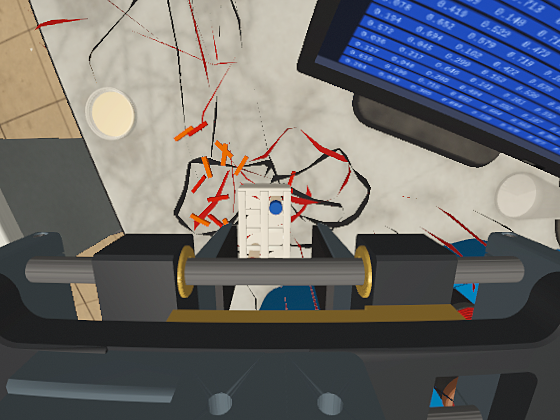

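The wrist view shows the blue cap at (275,207), between the fingers, with the rack square to the tool. It measures (523,-90) mm, so I shift about 3 mm and descend.

Request:
apply_moves --pt "-0.003 0 0.04 0 0" --pt "-0.003 0 0.08 0 0" --pt "-0.003 0 0.12 0 0" --pt "-0.003 0 0.137 0 0" --pt "-0.003 0 0.147 0 0" --grip_force 8

```text
time_s: 17.6
ee_pos: [521.5, -89.5, 40.3]
ee_rot: [-179.8, 0.0, 73.1]
force: [0.2, -0.5, 0.1]
gripper_width: 45.5
gripper_force: 0.0
```

Request:
apply_moves --pt "0 0 0 0 -0.2" --pt "0 0 0 0 -0.4" --pt "0 0 0 0 -0.6" --pt "0 0 0 0 -0.8" --pt "0 0 0 0 -0.8"

```text
time_s: 18.1
ee_pos: [523.5, -90.0, 42.9]
ee_rot: [179.9, -0.0, 73.0]
force: [0.0, 0.5, 3.0]
gripper_width: 14.1
gripper_force: 8.0
```

Request:
apply_moves --pt "0 0 0 0 -0.8" --pt "0 0 0 0 -0.8"

```text
time_s: 18.3
ee_pos: [523.6, -90.0, 42.9]
ee_rot: [179.9, -0.0, 73.0]
force: [0.0, -0.9, 5.2]
gripper_width: 14.1
gripper_force: 8.0
```

Request:
apply_moves --pt "0 0 -0.011 0 -0.8" --pt "0 0 -0.022 0 -0.8" --pt "0 0 -0.022 0 -0.8"

```text
time_s: 18.6
ee_pos: [524.0, -90.1, 65.8]
ee_rot: [179.8, -0.0, 73.0]
force: [0.2, -0.3, 0.5]
gripper_width: 13.7
gripper_force: 8.0
```

Request:
apply_moves --pt "0 0 0 0 -0.8" --pt "0.004 0 0 0 -0.8" --pt "0.008 0 0 0 -0.8" --pt "0.013 0 0 0 -0.8" --pt "0.013 0 0 0 -0.8" --grip_force 3

```text
time_s: 19.1
ee_pos: [526.6, -76.8, 63.7]
ee_rot: [-180.0, -0.0, 73.1]
force: [-0.1, -0.5, -0.4]
gripper_width: 13.8
gripper_force: 3.0
```

```bash
python3 - <<'E'
from h import *
np.set_printoptions(precision=2,suppress=True)
st=env.state();print(st['ee_pos'],st['force'],st['torque'],st['gripper_width'])
im=cams.grab_frame("scene");i2=cams.grab_frame("wrist")
cv2.imwrite('pics/s8.png',np.hstack([cv2.resize(im[215:295,330:430],(400,320),interpolation=2),cv2.resize(i2[170:250,220:320],(400,320),interpolation=2)]))
E
```

```text
[526.64 -76.75  63.67] [-0.13 -0.51 -0.37] [-0.17  0.17 -0.01] 13.804446542635098
```

View pics/s8.png

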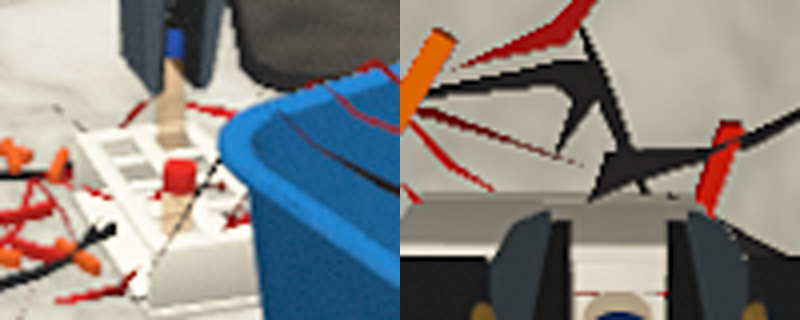

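The scene crop shows the vial's lower end still in its slot, with the cap between the fingers. The wrist crop shows the body behind the cap. I continue the arc.

Request:
apply_moves --pt "0.006 0 0.001 0 -0.8" --pt "0.011 0 0.003 0 -0.8" --pt "0.016 0 0.005 0 -0.8" --pt "0.021 0 0.007 0 -0.8" --pt "0.021 0 0.007 0 -0.8"

```text
time_s: 19.7
ee_pos: [532.7, -56.6, 56.6]
ee_rot: [-180.0, -0.0, 73.1]
force: [0.2, -0.6, 0.5]
gripper_width: 14.2
gripper_force: 3.0
```

Request:
apply_moves --pt "0 0 0 0 -0.8" --pt "0 0 0 0 -0.8" --pt "0 0 -0.01 0 -0.8" --pt "0 0 -0.02 0 -0.8" --pt "0 0 -0.04 0 -0.8" --grip_force 15

```text
time_s: 20.2
ee_pos: [532.1, -57.4, 97.3]
ee_rot: [-179.9, 0.0, 73.0]
force: [0.8, -0.1, 0.2]
gripper_width: 13.7
gripper_force: 15.0
```

Request:
apply_moves --pt "0 0 -0.04 0 -0.8" --pt "0 0 -0.08 0 -0.8" --pt "0 0 -0.11 0 -0.8" --pt "0 0 -0.11 0 -0.8" --pt "0 0 -0.11 0 -0.8"

```text
time_s: 20.7
ee_pos: [532.8, -57.5, 208.1]
ee_rot: [179.9, -0.0, 73.0]
force: [0.3, -0.6, -1.2]
gripper_width: 13.6
gripper_force: 15.0
```

```bash
python3 - <<'E'
from h import *
np.set_printoptions(precision=2,suppress=True)
st=env.state();print(st['ee_pos'],st['ee_rot'],st['force'],st['gripper_width'],st['gripper_force'])
im=cams.grab_frame("scene");i2=cams.grab_frame("wrist");t=cams.grab_frame("top")
p=np.array(st['ee_pos']);p[2]+=19
Rc,e,c=campose("scene");q=Rc.T@(p-e);u,v=(c['mtx']@(q/q[2]))[:2].astype(int);print(u,v)
cv2.imwrite('pics/s9.png',np.hstack([cv2.resize(im[v-40:v+60,u-50:u+50],(400,400),interpolation=2),cv2.resize(i2[150:260,220:330],(400,400),interpolation=2)]))
cv2.imwrite('pics/t9f.png',t);cv2.imwrite('pics/s9f.png',im);cv2.imwrite('pics/w9f.png',i2)
E
```

```text
[532.78 -57.51 208.07] [179.88  -0.03  73.03] [ 0.3  -0.6  -1.16] 13.629886227206828 15.000262129397015
371 145
```

View pics/s9.png

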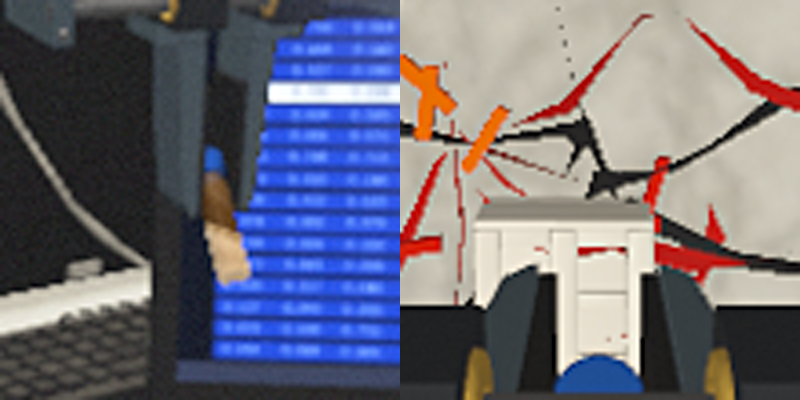

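The scene crop shows the vial leaning, with its cap end at about (374,144) and its underside at about (379.3,174). In the wrist view the cap hides the body. I compute the lean in the finger plane.

```bash
python3 - <<'E'
from h import *
np.set_printoptions(precision=2,suppress=True)
st=env.state();n=rot(st['ee_rot'])[:,1];p=st['ee_pos']
def pl(uv):
    e,d=ray("scene",uv);return e+d*((p-e)@n)/(d@n)
for a,b in [((374.5,142.5),(379.3,174.5)),((374.5,143.5),(379.3,173.5))]:
    A,B=pl(a),pl(b);v=A-B;print(A,B,np.linalg.norm(v),np.degrees(np.arccos(v[2]/np.linalg.norm(v))))
E
```

```text
[528.08 -69.64 235.32] [519.64 -96.86 187.26] 55.87580972477109 30.66708858117466
[528.   -69.9  233.65] [519.73 -96.59 188.94] 52.72593115007559 32.00644974021998
```

The lean comes out near 31°, but this view is oblique and the estimate is poor. I back away from the monitor and turn the vial broadside to the scene camera for a better measurement.

Request:
apply_moves --pt "-0.008 -0.025 0 0 -0.8" --pt "-0.016 -0.05 0 0 -0.8" --pt "-0.024 -0.075 0 0 -0.8" --pt "-0.03 -0.096 0 0 -0.8" --pt "-0.03 -0.096 0 -0.1 -0.8"

```text
time_s: 21.35
ee_pos: [428.5, -57.8, 205.7]
ee_rot: [-179.7, 0.0, 78.9]
force: [0.1, -0.2, -0.5]
gripper_width: 13.3
gripper_force: 15.0
```

Request:
apply_moves --pt "0 0 0 -0.12 -0.8" --pt "0 0 0 -0.24 -0.8" --pt "0 0 0 -0.36 -0.8" --pt "0 0 0 -0.48 -0.8" --pt "0 0 0 -0.6 -0.8"

```text
time_s: 21.85
ee_pos: [431.4, -58.0, 205.7]
ee_rot: [-179.9, -0.1, 113.4]
force: [0.0, -0.1, -0.2]
gripper_width: 13.7
gripper_force: 15.0
```

Request:
apply_moves --pt "0 0 0 -0.12 -0.8" --pt "0 0 0 -0.24 -0.8" --pt "0 0 0 -0.36 -0.8" --pt "0 0 0 -0.46 -0.8" --pt "0 0 0 -0.46 -0.8"

```text
time_s: 22.35
ee_pos: [431.4, -58.0, 205.8]
ee_rot: [-179.9, -0.1, 139.5]
force: [-0.1, 0.2, -0.6]
gripper_width: 13.4
gripper_force: 15.0
```

```bash
python3 - <<'E'
from h import *
np.set_printoptions(precision=2,suppress=True)
st=env.state();print(st['ee_pos'],st['ee_rot'],st['gripper_width'],st['gripper_force'])
im=cams.grab_frame("scene");cv2.imwrite('pics/s10f.png',im)
p=np.array(st['ee_pos']);Rc,e,c=campose("scene");q=Rc.T@(p-e);u,v=(c['mtx']@(q/q[2]))[:2].astype(int)
n=rot(st['ee_rot'])[:,1]
def pl(uv):
    e,d=ray("scene",uv);return e+d*((p-e)@n)/(d@n)
roi=(u-50,v-55,u+50,v+55);print(u,v)
B=blobs(im,(105,120,60),(130,255,255),roi);T=blobs(im,(5,40,70),(22,200,255),roi,15)
print(B[:3]);print(T[:3])
cv2.imwrite('pics/s10.png',cv2.resize(im[v-50:v+50,u-50:u+50],(500,500),interpolation=2))
A,Z=pl(B[0][1]),pl(T[0][1]);d=A-Z;print(A,Z,np.degrees(np.arccos(d[2]/np.linalg.norm(d))),np.linalg.norm(d))
E
```

```text
[431.43 -58.01 205.79] [-179.92   -0.13  139.49] 13.430581604745763 14.998983332770877
322 166
[]
[(158.5, (338.8370136698212, 172.27024185068348), ((338.2500305175781, 171.75), (22.62741470336914, 9.192388534545898), 45.0))]Traceback (most recent call last):
  File "<stdin>", line 13, in <module>
IndexError: list index out of range
```

View pics/s10.png

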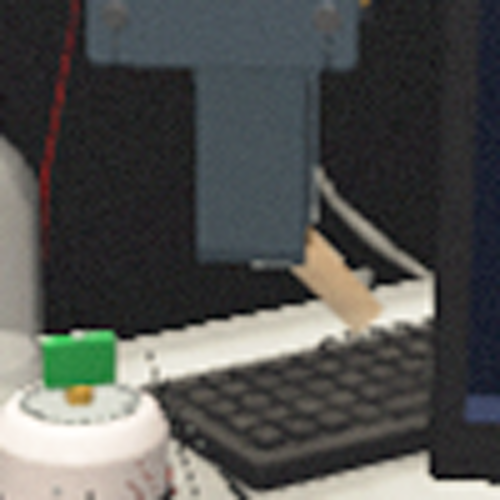

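The picture shows the vial broadside, its body running from the finger at about (333,165) down to about (346,181) with the cap end higher. I compute the lean from the mask's principal axis.

```bash
python3 - <<'E'
from h import *
np.set_printoptions(precision=2,suppress=True)
st=env.state();p=np.array(st['ee_pos']);n=rot(st['ee_rot'])[:,1]
im=cv2.imread('pics/s10f.png');k=cv2.inRange(cv2.cvtColor(im,cv2.COLOR_BGR2HSV),(5,40,70),(22,200,255))
pts=np.argwhere(k[140:200,325:360])[:,::-1]+[325,140]
def pl(uv):
    e,d=ray("scene",uv);return e+d*((p-e)@n)/(d@n)
W=np.array([pl(q) for q in pts]);c=W.mean(0);a=np.linalg.svd(W-c)[2][0];a*=np.sign(a[2])
s=(W-c)@a
print(len(pts),c,np.degrees(np.arccos(a[2])),"lowest on axis",c+a*s.min(),"visible len",np.ptp(s))
b=np.linalg.svd(np.cross(a,W-c))[2] if 0 else None
g=p+[0,0,19];d=g-(c+a*s.min());print("lean from grasp point",np.degrees(np.arccos(d[2]/np.linalg.norm(d))),np.linalg.norm(d))
E
```

```text
186 [451.89 -75.44 197.05] 36.820845644356794 lowest on axis [464.97 -86.69 174.01] visible len 50.0210328648342
lean from grasp point 40.83790644381488 67.36027136926657
```

The lean is 37–41° and the underside is about 174 mm up. I raise it 25 mm, settle, then check the bystanders numerically.

Request:
apply_moves --pt "0 0 -0.008 0 -0.8" --pt "0 0 -0.016 0 -0.8" --pt "0 0 -0.025 0 -0.8" --pt "0 0 -0.025 0 -0.8" --pt "0 0 -0.025 0 -0.8"

```text
time_s: 22.9
ee_pos: [432.3, -58.1, 232.4]
ee_rot: [180.0, 0.0, 139.5]
force: [-0.1, 0.3, -1.5]
gripper_width: 13.2
gripper_force: 15.0
```

Request:
apply_moves --pt "0 0 0 0 -0.8" --pt "0 0 0 0 -0.8" --pt "0 0 0 0 -0.8" --pt "0 0 0 0 -0.8" --pt "0 0 0 0 -0.8"

```text
time_s: 23.4
ee_pos: [432.1, -58.1, 231.8]
ee_rot: [-180.0, -0.0, 139.5]
force: [-0.7, -0.5, -1.0]
gripper_width: 13.5
gripper_force: 15.0
```

```bash
python3 - <<'E'
from h import *
s0=cv2.imread('pics/scene0.png')
s=cams.grab_frame("scene")
for n,lo,hi,roi in [("red",(0,150,60),(6,255,255),(368,252,385,268)),("petri",(20,20,120),(40,120,255),(240,235,285,265)),("key",(45,120,60),(85,255,255),(270,175,310,200))]:
    for im in (s0,s): print(n,[(b[0],np.round(b[1],1)) for b in blobs(im,lo,hi,roi)[:2]])
print("jar diff",np.abs(s0[170:220,205:245].astype(int)-s[170:220,205:245]).mean())
st=env.state();print(st['ee_pos'],abs(st['qvel']).max(),st['gripper_width'],st['gripper_force'],st['time_s'])
T=[b for b in blobs(s,(5,40,70),(22,200,255),(325,120,365,190),15)];print(T)
E
```

```text
red [(52.5, array([374.5, 258.8]))]
red [(52.5, array([374.5, 258.8]))]
petri [(775.0, array([261.9, 253. ])), (20.5, array([267.4, 237.2]))]
petri [(828.5, array([262.3, 252.3]))]
key [(111.0, array([287.4, 187.7]))]
key [(112.0, array([287.6, 187.5]))]
jar diff 1.932
[432.10931095 -58.09508559 231.84583884] 0.09476423478939446 13.822493658666938 15.000105628569145 23.45
[(177.5, (339.98967136150236, 157.59342723004693), ((339.0000305175781, 157.00001525878906), (22.62741470336914, 9.899494171142578), 45.0))]
```

```bash
python3 -c "
from workcell import env
print(env.job_done())"
```

```text
the job is handed in; nothing more can be done
None
```

The job is handed in, with no verdict returned: the key is wound to its stop (torque rose past 1.3 N m) and the blue vial is held steady, leaning about 37–41° with its underside about 20 cm up, while the red vial, petri dish and jar showed no shift. I viewed 13 pictures, three over the limit of 10.

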